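# Slide the manifold cover aside and shut the red coolant valve

## Robot

A 6-joint arm with a two-finger parallel gripper is mounted at the origin on the work surface. World frame = base frame: x ahead of the robot, y to its left, z up, the work surface at z = 0. Lengths are in m, angles in rad, forces in N, time in s.
With the tool pointing down it reaches from about 0.325 to 0.775 m from the base axis. Payload 5.5 kg.
Tool frame: the origin (TCP) lies midway between the tips of the shut fingers; the grasp point (between the pads) lies 19 mm behind it; z points along the fingers, y is the line along which they close (so a half turn about z gives the same grasp; the last joint's range is limited). The gripper opens to 85 mm and grips with 20 to 120 N. Pads are 22 mm wide; open, the fingers measure 114 mm over their backs; the gripper's body (76 mm by 85 mm) begins 54 mm behind the grasp point. The pads swing forward as they close: fully open they stand 13 mm farther back than shut.
Start: joints at [-1.314, 0.091, 1.231, -0, 1.82, -0.057], TCP at [0.185, -0.571, 0.231] pointing down, gripper open.
Joint ranges: [-2.87, 2.87], [-0.86, 2.18], [0.17, 2.46], [-1.51, 4.65], [0.06, 2.69], [-2.65, 2.65]. Speed limits (rad/s): [2.57, 2.57, 3.01, 3.14, 3.14, 3.14].

## Interface

Orientations are given as a 3x3 rotation matrix whose columns are the frame's x, y, z axes.
In Python, from cell import * gives the robot as it stands.
- The arm moves only by the tool move_arm, never from a script. Its argument "motion" is a list of rows, each a list of 3 entries, a list of its own where there are three numbers: the shift along the tool's x, y, z in m, then the turn, a rotation vector about the tool's x, y, z in degrees, then the finger opening in m, from 0 to 0.0854. In form: [[[tx, ty, tz], [ax, ay, az], gripper], ...]. A call has 1 to 20 rows; each row is the pose to reach, as a shift and turn from the pose commanded when the call began, along the tool's axes at that moment; what a row does not reach only later rows make up. A row lasts 1/12 s, in which the tool goes at most 41.7 mm and 7.16 degrees, less where a joint would pass 70% of its speed; a pose out of reach is approached as far as the arm can. A call with a gripper value outside its range is refused whole. The fingers move at their own pace and stop on an object; "force" is the grip in N (left out, the last holds). Time passes only in rows, so rows that repeat a pose let the fingers close. It gives the time, the measured TCP pose, the force, the opening and the grip force at its end, in the units of the state.
- state(): the state, without advancing time (a new reading comes with each control period).
- read_camera(name): name is "scene" or "top"; returns the picture (480x640x3 uint8, red, green, blue); there is no depth.
- calibration(name): a dict with "K" (3x3 intrinsics, pixels), "xyz" and "attitude" of the camera in the world. Camera axes: x right, y down, z forward; pixel columns grow to the right and rows downward; lengths in m; the calibration is good to about 2 mm. A picture is of the moment at which its call begins. calibration takes no time and is no camera call.
- sign_off(): hands the job in; it is judged then, once.
Trained networks look in the newest picture that a camera, given by its name, has taken for a name from the list of things; names that differ only in an ending like _2 or _b are one class to them, and where a whole thing is asked for, a point or a joint stands for the part that bears it (a point fixed in the world has none). Each returns a list of dicts, best first, with "score" (0 to 1); they miss things now and then, are a little off and sometimes report something else, mostly with a low value. They report only what shows in the picture. A call takes as long as a camera call.
- find_in(query, camera): "rect" ([left, top, right, bottom] in pixels, round what is visible of it).
- masks_of(query, camera): "mask" (480x640 bool, what is visible of it) and "rect" ([left, top, right, bottom] in pixels, round what is visible of it).
- spot_point(query, camera): "position" ([column, row] in pixels: a listed point, or the origin of a listed thing).
The state is a dict: "t": time; "joint_pos": joint angles; "joint_velocities": joint speeds; "effort": joint torques, N m; "position": TCP position; "orientation": TCP orientation; "ft_force": force on the tool from outside, world axes, zero at the start; "torque": the same for the moment, N m; "grip_width": finger opening in m; "grasp_force": force on a finger pad.
Only numpy, scipy, OpenCV 4.12 (cv2) and the standard library are available. Lean on these libraries where they do the work, as an engineer would, in place of code of your own. Each camera call takes 0.05 s, during which the arm holds its last target. There are 200 camera calls.

## Task

The red-handled coolant valve is hidden under the sliding cover of the manifold box on the bench. With the fingertips, push the cover along its track all the way to the other end of the box, without lifting it off, then push the red handle clockwise (seen from above) through its quarter turn until it is fully shut against its stop. Do not turn the black handle and do not disturb the loose things around, and finish with the hand clear.

Things in the scene. Friction and masses are not known exactly. Their poses are not given: they have to be found in the camera images.
- box: Cream manifold box, fixed; 190 mm along x, 348 along y, rim 90 mm above the bench, on a 320 x 400 x 5 mm base plate. Origin: centre of the underside, at bench height; z up. Two open bays, each 150 x 150 mm inside, floor at 12 mm, centred at y = +82.5 and -82.5 mm. Lips 8 mm high round the rim guide and stop the cover. Placed and turned (up to 17 degrees) anew each time.
- cover: Loose dark-blue plate 173 (x) x 164 (y) x 6 mm on the box's rim, sliding along the box's y (2 to 8 N). Origin: centre of its underside, axes as the box. A yellow block on it, 100 (x) x 90 (y) mm, centred, rises 16 mm above the plate: push its side; 37 mm of plate lie free beside it. Starts over the red valve's bay (either one); must go over the other, 165 mm, to the end stop.
- red_bay (a point): Centre of the bay that holds the red valve, at the rim's height, 90 mm above the bench.
- red_handle (a joint): Angle of the red handle, rad, growing clockwise seen from above: 0 is open (the handle points along the box's -x), 1.57 is shut (it points along the box's +y, against its stop). It starts between 0 and 0.45 and stays where it is left. Stiff: needs about 0.2 N m, 3 to 4 N near the tip.
- red_pivot (a point): On the vertical axis of the red handle at its mid height, 72 mm above the bench; in the bay this is 30 mm to the box's +x and 20 mm to its -y from the bay's centre.
- red_tip (a point): Middle of the end of the red handle, at its mid height, 72 mm above the bench. The handle is a straight bar, 80 mm long from the pivot, 12 mm wide, 16 mm high (from 64 to 80 mm above the bench), with a round hub of 26 mm diameter at the pivot.
- black_tip (a point): The same point of the black handle, of the same shape, on the valve in the other bay. Leave it alone.
- fitting: Loose brass fitting, 34 mm across and 32 mm high, on the base plate behind the box (+x side). Origin: centre of its underside. Leave it alone.
- cap: Loose black plastic cap, 32 mm across and 18 mm high, on the base plate in front of the box (-x side). Origin: centre of its underside. Leave it alone.
- screwdriver: Red-handled screwdriver, 190 mm long, lying on the bench beside the box. Leave it alone.
- tape: Green roll of tape, 84 mm across and 36 mm high, lying on the bench. Leave it alone.
- camera: Black pocket camera, 30 x 98 x 58 mm, standing on the bench. Leave it alone.
- bottle: White bottle with a blue cap, 60 mm across and 130 mm high, standing on the bench. Leave it alone.
- meter: Grey hand meter, 110 x 56 x 28 mm, lying on the bench. Leave it alone.

How it is judged:
By the outcome, as a careful person would: the job done as asked, in the order asked, and still so for the second after the job is handed in, with the robot touching nothing.
It also fails if it takes over 51 s, if anything falls off the work surface, if the arm or the gripper's body presses on something with over 40 N, if the wrist force passes 120 N, or if a joint passes its speed limit or range.

## Working session

There is one attempt and no reset: what is moved stays moved. The work goes in short steps, Python scripts to look and compute and a tool call to move; the robot and the scene stay as the last step left them, time stands still between calls to the robot, and variables do not carry over. Pictures are saved under pics/ and viewed, at most 10 in all, crops included, and the job is handed in when it is done.

Besides the shell and the picture viewer there is one more tool, called after "Call:" as name([rows], argument=value, ...), one row to a line, values as JSON. move_arm: Moves the arm, as the interface text tells. Its arguments: {"type":"object","properties":{"motion":{"type":"array"},"force":{"type":"number"}},"required":["motion"]}

```bash
mkdir -p pics
cat > h.py <<'E'
from cell import *
import numpy as np, cv2
def ray(cam,px,z):
    c=calibration(cam);K=np.array(c["K"]);R=np.array(c["attitude"]);p=np.array(c["xyz"])
    d=R@np.linalg.inv(K)@np.array([px[0],px[1],1.]);return p+d*(z-p[2])/d[2]
E
python3 - <<'E'
from h import *
for n in("top","scene"):
    im=read_camera(n);cv2.imwrite(f"pics/{n}0.png",im[:,:,::-1])
    print(n,calibration(n))
    for q,z in(("box",0),("cover",.09),("red_bay",.09),("red_tip",.072),("red_pivot",.072),("black_tip",.072),("cap",.005),("fitting",.005),("bottle",0),("camera",0),("tape",0),("meter",0),("screwdriver",0.01)):
        for r in spot_point(q,n)[:2]: print(q,np.round(r["position"]),round(r["score"],2),ray(n,r["position"],z).round(3))
print(state())
E
```

```text
top {'K': array([[544.20666456,   0.        , 329.34657329],
       [  0.        , 544.20666456, 242.41963102],
       [  0.        ,   0.        ,   1.        ]]), 'xyz': array([0.34286823, 0.00217958, 1.3362066 ]), 'attitude': array([[ 0.0096928 , -0.9886333 ,  0.15003413],
       [-0.99981132, -0.01210761, -0.01518996],
       [ 0.01683386, -0.14985858, -0.98856412]])}
box [300. 237.] 0.82 [0.559 0.053 0.   ]
cover [339. 226.] 0.86 [ 0.571 -0.038  0.09 ]
cover [316. 289.] 0.31 [0.425 0.012 0.09 ]
red_pivot [125. 291.] 0.51 [0.416 0.453 0.072]
red_pivot [301. 235.] 0.27 [0.551 0.05  0.072]
black_tip [262. 249.] 0.63 [0.517 0.14  0.072]
cap [138. 221.] 0.58 [0.592 0.457 0.005]
cap [315. 286.] 0.48 [0.437 0.016 0.005]
fitting [263. 254.] 0.62 [0.515 0.144 0.005]
fitting [312. 185.] 0.43 [0.691 0.028 0.005]
bottle [138. 220.] 0.59 [0.597 0.457 0.   ]
camera [525. 255.] 0.68 [ 0.519 -0.505  0.   ]
tape [514. 306.] 0.56 [ 0.394 -0.473  0.   ]
meter [474. 194.] 0.81 [ 0.673 -0.383  0.   ]
meter [136. 217.] 0.67 [0.604 0.462 0.   ]
screwdriver [264. 251.] 0.69 [0.522 0.141 0.01 ]
screwdri
[... 1052 characters left out ...]
2]), 'joint_velocities': array([-3.16445615e-04, -9.77276291e-05, -1.60739927e-04, -8.61501290e-05,
       -3.76327462e-04, -1.45547060e-03]), 'effort': array([-3.07033042e-04, -4.58461475e+01, -4.18083072e+01, -3.89554884e-05,
        7.80084192e-04,  2.01948632e-05]), 'position': array([ 0.18519549, -0.57072587,  0.23127508]), 'orientation': array([[ 9.51169249e-01,  3.08669824e-01, -5.23161386e-06],
       [ 3.08669824e-01, -9.51169249e-01,  5.50089139e-06],
       [-3.27819104e-06, -6.84712006e-06, -1.00000000e+00]]), 'ft_force': array([ 0.14080952,  0.24176817, -0.09507447]), 'torque': array([ 0.0032328 ,  0.03684505, -0.0221248 ]), 'grasp_force': 0.0, 'grip_width': 0.08539426087367229}
```

View pics/top0.png

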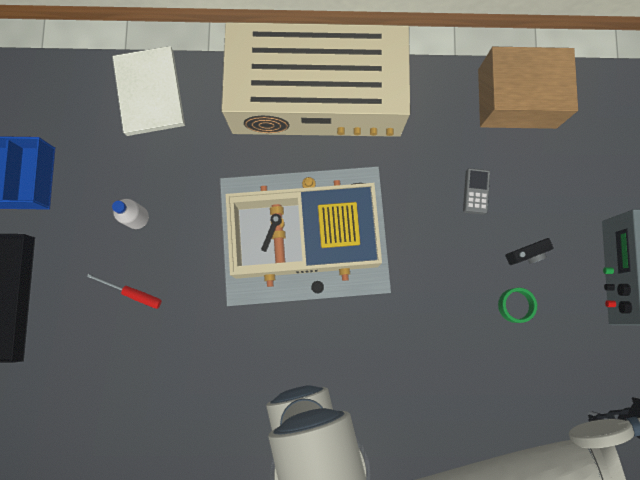

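View pics/scene0.png

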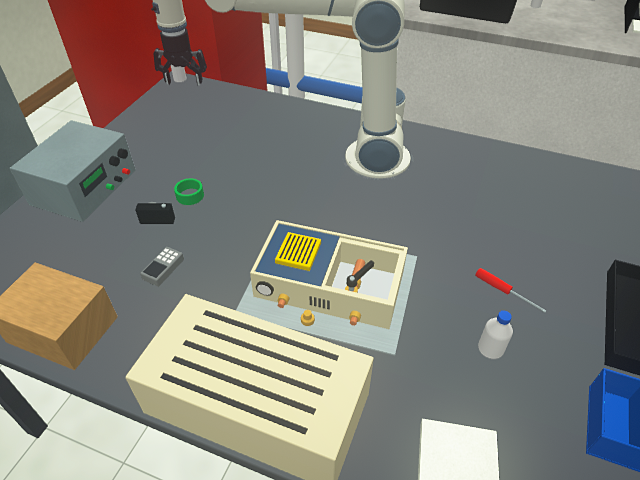

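The top view shows the box turned slightly, with its plate corners near (221,178), (379,167), (390,293) and (227,305). The cover is over the -y bay (right) with its yellow block at about (339,225), and the black handle is visible in the +y bay. The scene view agrees, and the space over the box is free.

Run:
```python
from h import *
c=np.array([ray("top",p,.005)[:2] for p in((221,178),(379,167),(390,293),(227,305))])
print("plate centre",c.mean(0),"sizes",[np.linalg.norm(c[i]-c[i-1]).round(3) for i in range(4)])
for a,b in((1,0),(2,3)): d=c[b]-c[a];print("yaw",np.degrees(np.arctan2(-d[0],d[1])))
for a,b in((3,0),(2,1)): d=c[b]-c[a];print("yaw",np.degrees(np.arctan2(d[1],d[0])))
for cam in("top","scene"):
    im=cv2.cvtColor(read_camera(cam),cv2.COLOR_RGB2HSV)
    m=cv2.inRange(im,(22,150,100),(35,255,255));m=cv2.morphologyEx(m,cv2.MORPH_CLOSE,np.ones((9,9)))
    k=max(cv2.findContours(m,0,1)[0],key=cv2.contourArea)
    P=np.array([ray(cam,p[0],.110)[:2] for p in k],np.float32);print(cam,cv2.minAreaRect(P),cv2.contourArea(k))
def box(o,yaw,p):
    t=np.radians(yaw);return np.array(o)+np.array([[np.cos(t),-np.sin(t)],[np.sin(t),np.cos(t)]])@np.array(p)
for y in(3.5,4.5): print(y,"cover from plate",box(c.mean(0),y,(0,-82.5e-3)))
```

```text
plate centre [0.56369981 0.04347122] sizes [np.float64(0.318), np.float64(0.399), np.float64(0.319), np.float64(0.398)]
yaw 4.9426679279843
yaw 4.7968596835167165
yaw 4.872430341250685
yaw 4.6151932020799755
top ((0.5708816051483154, -0.03742779791355133), (0.09969574213027954, 0.08856614679098129), 5.223886013031006) 1578.0
scene ((0.5755056738853455, -0.035102397203445435), (0.10980149358510971, 0.09124837815761566), 5.39945650100708) 1144.5
3.5 cover from plate [ 0.56873631 -0.0388749 ]
4.5 cover from plate [ 0.57017268 -0.03877446]
```

Call:
move_arm([
  [[0.517,-0.326,0.08],[0,0,-77],0],
  [[0.517,-0.326,0.08],[0,0,-77],0],
  [[0.517,-0.326,0.08],[0,0,-77],0],
  [[0.517,-0.326,0.08],[0,0,-77],0],
  [[0.517,-0.326,0.08],[0,0,-77],0],
  [[0.517,-0.326,0.08],[0,0,-77],0],
  [[0.517,-0.326,0.08],[0,0,-77],0],
  [[0.517,-0.326,0.08],[0,0,-77],0],
  [[0.517,-0.326,0.08],[0,0,-77],0],
  [[0.517,-0.326,0.08],[0,0,-77],0],
  [[0.517,-0.326,0.08],[0,0,-77],0],
  [[0.517,-0.326,0.08],[0,0,-77],0],
  [[0.517,-0.326,0.08],[0,0,-77],0],
  [[0.517,-0.326,0.08],[0,0,-77],0],
  [[0.517,-0.326,0.08],[0,0,-77],0],
  [[0.517,-0.326,0.08],[0,0,-77],0],
  [[0.517,-0.326,0.08],[0,0,-77],0],
  [[0.517,-0.326,0.08],[0,0,-77],0],
  [[0.517,-0.326,0.08],[0,0,-77],0],
  [[0.517,-0.326,0.08],[0,0,-77],0],
])

```text
t: 3.17
position: [0.576, -0.1022, 0.1519]
orientation: [[-0.085, 0.996, 0.001], [0.996, 0.085, -0.0], [-0.001, 0.001, -1.0]]
ft_force: [-0.1, -1.2, -0.0]
grip_width: -0.0002
grasp_force: 0.0
```

Call:
move_arm([
  [[0,0,0.03],[0,0,0],0],
  [[0,0,0.04],[0,0,0],0],
  [[0,0,0.046],[0,0,0],0],
  [[0,0,0.049],[0,0,0],0],
  [[0,0,0.049],[0,0,0],0],
  [[0,0,0.049],[0,0,0],0],
])

```text
t: 3.67
position: [0.5766, -0.1013, 0.1032]
orientation: [[-0.087, 0.996, 0.001], [0.996, 0.087, -0.0], [-0.0, 0.001, -1.0]]
ft_force: [0.7, -0.5, -0.3]
grip_width: 0.0002
grasp_force: 0.0
```

Run:
```python
from h import *
im=read_camera("scene");cv2.imwrite("pics/s1.png",cv2.resize(im[200:360,220:430],(788,600))[:,:,::-1])
```

```text
(no output)
```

View pics/s1.png

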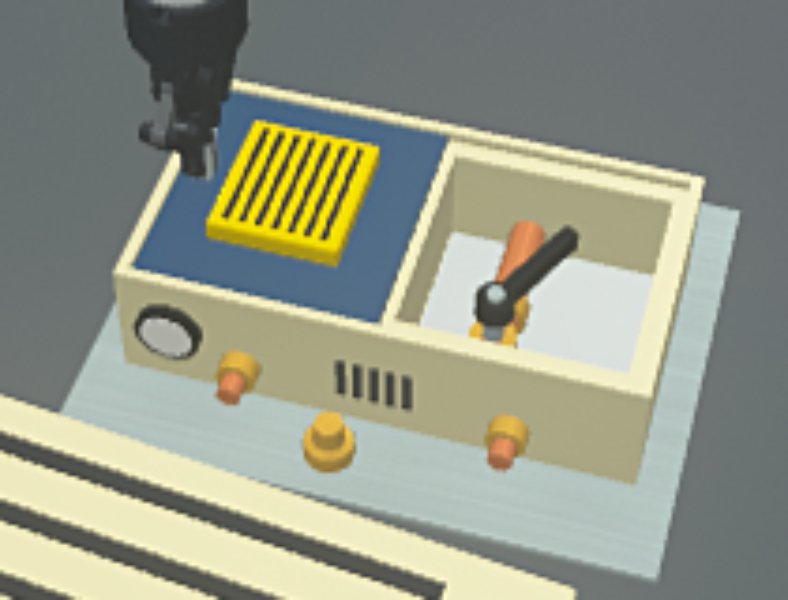

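The shut fingertips (about 205,170 in the crop) stand just above the plate beside the -y side of the yellow block, roughly centred, so I can push.

Call:
move_arm([
  [[0.005,0,0],[0,0,0],0],
  [[0.01,0,0],[0,0,0],0],
  [[0.015,0,0],[0,0,0],0],
  [[0.022,0,0],[0,0,0],0],
  [[0.03,0,0],[0,0,0],0],
  [[0.04,0,0],[0,0,0],0],
  [[0.05,0,0],[0,0,0],0],
  [[0.06,0,0],[0,0,0],0],
  [[0.07,0,0],[0,0,0],0],
  [[0.08,0,0],[0,0,0],0],
  [[0.09,0,0],[0,0,0],0],
  [[0.1,0,0],[0,0,0],0],
  [[0.11,0,0],[0,0,0],0],
  [[0.12,0,0],[0,0,0],0],
  [[0.13,0,0],[0,0,0],0],
  [[0.14,0,0],[0,0,0],0],
  [[0.146,0,0],[0,0,0],0],
  [[0.152,0,0],[0,0,0],0],
  [[0.156,0,0],[0,0,0],0],
  [[0.158,0,0],[0,0,0],0],
])

```text
t: 5.38
position: [0.5625, 0.0569, 0.1021]
orientation: [[-0.087, 0.996, -0.0], [0.996, 0.087, 0.0], [0.0, -0.0, -1.0]]
ft_force: [0.6, -3.5, 1.9]
grip_width: 0.0001
grasp_force: 1.7
```

Call:
move_arm([
  [[0.003,0,0],[0,0,0],0],
  [[0.006,0,0],[0,0,0],0],
  [[0.008,0,0],[0,0,0],0],
  [[0.01,0,0],[0,0,0],0],
  [[0.01,0,0],[0,0,0],0],
])

```text
t: 5.8
position: [0.5617, 0.0667, 0.1021]
orientation: [[-0.087, 0.996, -0.0], [0.996, 0.087, 0.001], [0.001, -0.0, -1.0]]
ft_force: [0.6, -1.5, 1.0]
grip_width: -0.0
grasp_force: 0.8
```

Next I'll creep until the end stop shows in the force.

Call:
move_arm([
  [[0.002,0,0],[0,0,0],0],
  [[0.004,0,0],[0,0,0],0],
  [[0.005,0,0],[0,0,0],0],
  [[0.005,0,0],[0,0,0],0],
])

```text
t: 6.13
position: [0.5612, 0.0716, 0.1021]
orientation: [[-0.087, 0.996, -0.0], [0.996, 0.087, 0.0], [0.0, -0.0, -1.0]]
ft_force: [-0.2, -0.7, 0.8]
grip_width: -0.0001
grasp_force: 0.9
```

Run:
```python
from h import *
im=read_camera("scene");cv2.imwrite("pics/s2.png",cv2.resize(im[200:360,220:430],(788,600))[:,:,::-1])
```

```text
(no output)
```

View pics/s2.png

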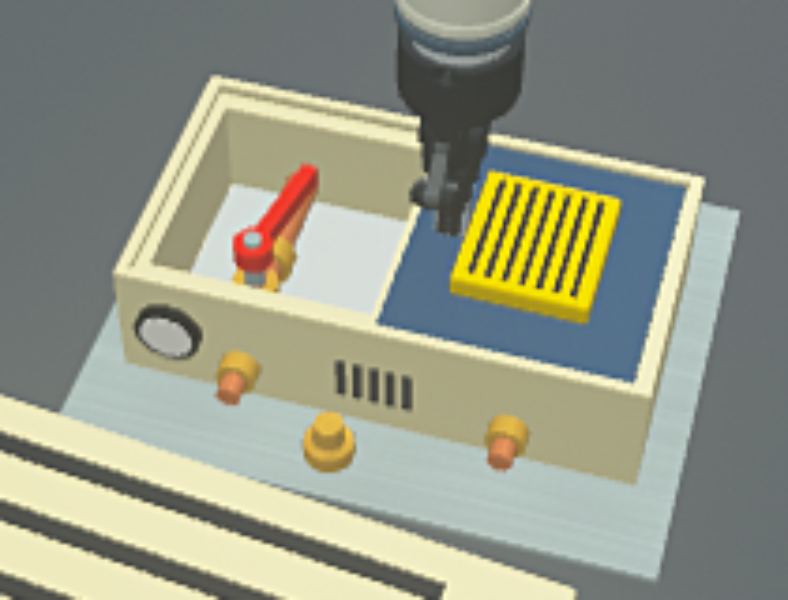

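The cover is now over the +y bay, close to the end lip, and the red handle is exposed, pointing roughly along -x. No stop force shows yet, so I'll keep creeping.

Call:
move_arm([
  [[0.001,0,0],[0,0,0],0],
  [[0.002,0,0],[0,0,0],0],
  [[0.003,0,0],[0,0,0],0],
  [[0.004,0,0],[0,0,0],0],
])

```text
t: 6.52
position: [0.5614, 0.0745, 0.1022]
orientation: [[-0.086, 0.996, 0.001], [0.996, 0.086, -0.002], [-0.002, 0.001, -1.0]]
ft_force: [2.8, -5.8, -0.8]
grip_width: 0.0001
grasp_force: 3.5
```

Call:
move_arm([
  [[0.0005,0,0],[0,0,0],0],
  [[0.001,0,0],[0,0,0],0],
  [[0.0015,0,0],[0,0,0],0],
  [[0.002,0,0],[0,0,0],0],
])

```text
t: 6.85
position: [0.5616, 0.0749, 0.1022]
orientation: [[-0.085, 0.996, 0.002], [0.996, 0.085, -0.005], [-0.005, 0.001, -1.0]]
ft_force: [4.0, -12.2, -1.0]
grip_width: -0.0002
grasp_force: 6.1
```

The force rose with almost no motion, so the cover is at the stop. I'll back off, rise, and measure the handle.

Call:
move_arm([
  [[-0.006,0,0],[0,0,0],0],
  [[-0.01,0,0],[0,0,0],0],
  [[-0.01,0,-0.03],[0,0,0],0],
  [[-0.02,0,-0.06],[0,0,0],0],
  [[-0.06,0,-0.08],[0,0,0],0],
  [[-0.1,0,-0.08],[0,0,0],0],
  [[-0.14,0,-0.08],[0,0,0],0],
  [[-0.18,0,-0.08],[0,0,0],0],
  [[-0.22,0,-0.08],[0,0,0],0],
  [[-0.26,0,-0.08],[0,0,0],0],
  [[-0.26,0,-0.08],[0,0,0],0],
  [[-0.26,0,-0.08],[0,0,0],0],
])

```text
t: 7.85
position: [0.583, -0.1834, 0.1815]
orientation: [[-0.084, 0.996, -0.001], [0.996, 0.084, 0.002], [0.002, -0.001, -1.0]]
ft_force: [0.5, -0.0, 0.7]
grip_width: 0.0001
grasp_force: 0.0
```

```bash
cat > meas.py <<'E'
from h import *
import sys
o=np.array([.564,.0435]);t=np.radians(4.9);R=np.array([[np.cos(t),-np.sin(t)],[np.sin(t),np.cos(t)]])
piv=o+R@[.03,-.1025];print("pivot",piv)
for cam in("top","scene"):
    im=read_camera(cam);hsv=cv2.cvtColor(im,cv2.COLOR_RGB2HSV)
    for q in("red_pivot","red_tip","red_bay"):
        for r in spot_point(q,cam)[:1]:
            z=.09 if q=="red_bay" else .072
            w=ray(cam,r["position"],z)[:2];print(cam,q,round(r["score"],2),w.round(4),"box",(R.T@(w-o)).round(4))
    m=((cv2.inRange(hsv,(0,190,90),(5,255,255))|cv2.inRange(hsv,(175,190,90),(180,255,255)))>0)
    P=np.array([ray(cam,(x,y),.080)[:2] for y,x in np.argwhere(m)]);B=(P-o)@R
    B=B[(abs(B[:,0])<.08)&(B[:,1]>-.16)&(B[:,1]<0)]
    b=B[np.linalg.norm(B-[.03,-.1025],axis=1)>.02]
    v,_,_,_=cv2.fitLine(b.astype(np.float32),cv2.DIST_L2,0,.01,.01)[:4].ravel(),0,0,0
    print(cam,"n",len(b),"line",v.round(3),"mean",b.mean(0).round(4),"ang from -x cw",np.degrees(np.arctan2(b.mean(0)[1]+.1025,-(b.mean(0)[0]-.03))).round(1))
for q in ("cover",):
    for cam in("top","scene"):
        w=ray(cam,spot_point(q,cam)[0]["position"],.09)[:2];print(cam,q,(R.T@(w-o)).round(4))
    im=cv2.cvtColor(read_camera("top"),cv2.COLOR_RGB2HSV)
    m=cv2.inRange(im,(22,150,100),(35,255,255));m=cv2.morphologyEx(m,cv2.MORPH_CLOSE,np.ones((9,9)))
    k=max(cv2.findContours(m,0,1)[0],key=cv2.contourArea)
    w=cv2.minAreaRect(np.array([ray("top",p[0],.110)[:2] for p in k],np.float32))[0];print("block",(R.T@(np.array(w)-o)).round(4))
im=read_camera("top");cv2.imwrite(f"pics/{sys.argv[1]}.png",cv2.resize(im[160:310,210:400],(760,600))[:,:,::-1])
E
python3 meas.py t3
```

```text
pivot [ 0.60264559 -0.05606289]
top red_pivot 0.97 [ 0.6018 -0.0497] box [ 0.0297 -0.0961]
top red_tip 0.5 [ 0.5268 -0.048 ] box [-0.0448 -0.088 ]
top red_bay 0.91 [ 0.5667 -0.037 ] box [-0.0042 -0.0804]
top n 2 line [ 0.997 -0.079 -0.045 -0.084] mean [-0.0448 -0.0844] ang from -x cw 13.6
scene red_pivot 0.68 [ 0.6083 -0.0516] box [ 0.036  -0.0985]
scene red_tip 0.67 [ 0.5288 -0.0398] box [-0.0422 -0.08  ]
scene red_bay 0.95 [ 0.5708 -0.042 ] box [-0.0005 -0.0858]Traceback (most recent call last):
  File "meas.py", line 12, in <module>
    P=np.array([ray(cam,(x,y),.080)[:2] for y,x in np.argwhere(m)]);B=(P-o)@R
                ~~~^^^^^^^^^^^^^^^^
  File "h.py", line 4, in ray
    c=calibration(cam);K=np.array(c["K"]);R=np.array(c["attitude"]);p=np.array(c["xyz"])
ValueError: time passes only in moves, steps and waits
```

```bash
cat > meas.py <<'E'
from h import *
import sys
o=np.array([.564,.0435]);t=np.radians(4.9);R=np.array([[np.cos(t),-np.sin(t)],[np.sin(t),np.cos(t)]])
def rays(c,P,z):
    d=np.c_[P,np.ones(len(P))]@(np.array(c["attitude"])@np.linalg.inv(c["K"])).T;p=np.array(c["xyz"])
    return (p+d*((z-p[2])/d[:,2])[:,None])[:,:2]
for cam in("top","scene"):
    im=read_camera(cam);hsv=cv2.cvtColor(im,cv2.COLOR_RGB2HSV);C=calibration(cam)
    m=(im[:,:,0]>110)&(im[:,:,1]<60)&(im[:,:,2]<60)
    B=(rays(C,np.argwhere(m)[:,::-1],.080)-o)@R
    b=B[(abs(B[:,0])<.08)&(B[:,1]>-.16)&(B[:,1]<0)]
    (c,s,a)=cv2.minAreaRect(b.astype(np.float32));v=cv2.fitLine(b.astype(np.float32),cv2.DIST_L2,0,.01,.01).ravel()
    print(cam,"n",len(b),"box frame: rect",np.round(c,4),np.round(s,4),"axis",v[:2].round(3),"x",b[:,0].min().round(4),b[:,0].max().round(4),"y",b[:,1].min().round(4),b[:,1].max().round(4))
    m=cv2.inRange(hsv,(22,150,100),(35,255,255));m=cv2.morphologyEx(m,cv2.MORPH_CLOSE,np.ones((9,9)))
    k=max(cv2.findContours(m,0,1)[0],key=cv2.contourArea)
    w=cv2.minAreaRect(rays(C,k[:,0],.112).astype(np.float32))[0];print("block",(R.T@(np.array(w)-o)).round(4))
    if cam=="top":cv2.imwrite(f"pics/{sys.argv[1]}.png",cv2.resize(im[160:310,210:400],(760,600))[:,:,::-1])
E
python3 meas.py t3
```

```text
top n 105 box frame: rect [-0.0039 -0.097 ] [0.0189 0.0906] axis [ 0.985 -0.173] x -0.0487 0.0416 y -0.1097 -0.0843
block [-0.0004  0.0851]
scene n 109 box frame: rect [ 0.0048 -0.0944] [0.0277 0.0972] axis [ 0.988 -0.152] x -0.0429 0.0533 y -0.1105 -0.0776
block [0.007  0.0869]
```

View pics/t3.png

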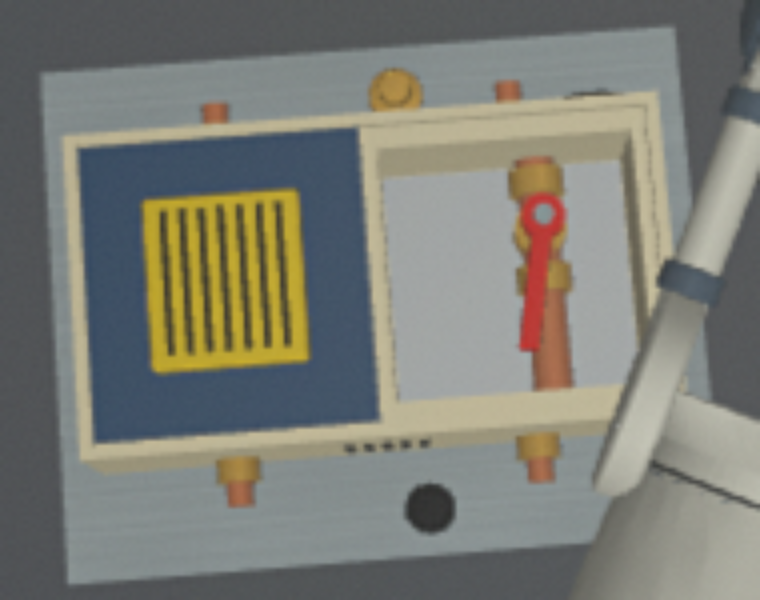

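The cover is home (block at box y about 0.083 to 0.085) and the red handle is clear, about 10° from -x with its hub at (543,213) in the crop. I'll go down into the bay on its -y side.

Call:
move_arm([
  [[0.04,-0.01,0],[0,0,5],0],
  [[0.08,-0.02,0],[0,0,10],0],
  [[0.112,-0.028,0],[0,0,10],0],
  [[0.112,-0.028,0],[0,0,10],0],
  [[0.112,-0.028,0.03],[0,0,10],0],
  [[0.112,-0.028,0.06],[0,0,10],0],
  [[0.112,-0.028,0.08],[0,0,10],0],
  [[0.112,-0.028,0.095],[0,0,10],0],
  [[0.112,-0.028,0.105],[0,0,10],0],
  [[0.112,-0.028,0.112],[0,0,10],0],
  [[0.112,-0.028,0.112],[0,0,10],0],
  [[0.112,-0.028,0.112],[0,0,10],0],
])

```text
t: 9.35
position: [0.5461, -0.0727, 0.0709]
orientation: [[0.087, 0.996, 0.001], [0.996, -0.087, -0.0], [-0.0, 0.001, -1.0]]
ft_force: [-0.4, -0.3, 0.0]
grip_width: 0.0003
grasp_force: 0.0
```

Run:
```python
from h import *
im=read_camera("scene");cv2.imwrite("pics/s4.png",cv2.resize(im[200:360,220:430],(788,600))[:,:,::-1])
s=state();o=np.array([.564,.0435]);t=np.radians(4.9);R=np.array([[np.cos(t),-np.sin(t)],[np.sin(t),np.cos(t)]])
p=R.T@(s["position"][:2]-o);x=s["orientation"][:,0];th0=np.radians(90+4.9)-np.arctan2(x[1],x[0]);print(p,np.degrees(th0),s["ft_force"])
T=np.array([[np.sin(th0),np.cos(th0)],[np.cos(th0),-np.sin(th0)]]) # tool x,y rows in box frame
piv=np.array([.030,-.0995])
for d in range(5,101,5):
    th=np.radians(d);u=np.array([-np.cos(th),np.sin(th)]);n=np.array([np.sin(th),np.cos(th)])
    q=piv+.055*u-.0145*n;print(d,(T@(q-p)).round(4),round(d-np.degrees(th0),1))
```

```text
[-0.02744614 -0.11433114] 9.921300141645043 [ 0.17133825  0.42348696 -0.36438655]
5 [0.0053 0.0005] -4.9
10 [ 0.0101 -0.001 ] 0.1
15 [ 0.0149 -0.002 ] 5.1
20 [ 0.0199 -0.0027] 10.1
25 [ 0.0248 -0.0028] 15.1
30 [ 0.0298 -0.0026] 20.1
35 [ 0.0347 -0.0019] 25.1
40 [ 0.0395 -0.0008] 30.1
45 [0.0442 0.0007] 35.1
50 [0.0488 0.0026] 40.1
55 [0.0532 0.0049] 45.1
60 [0.0574 0.0076] 50.1
65 [0.0613 0.0107] 55.1
70 [0.0649 0.014 ] 60.1
75 [0.0683 0.0177] 65.1
80 [0.0713 0.0217] 70.1
85 [0.0739 0.0259] 75.1
90 [0.0762 0.0303] 80.1
95 [0.0781 0.0349] 85.1
100 [0.0795 0.0396] 90.1
```

View pics/s4.png

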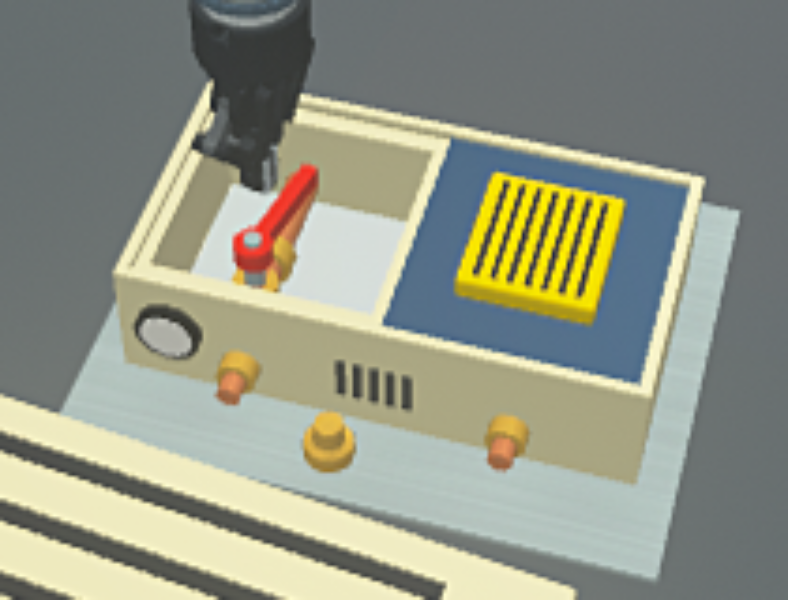

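The fingertips (about 262,185) are in the bay beside the red handle's -y face, touching nothing. I'll sweep the arc now, turning the tool with the handle.

Call:
move_arm([
  [[0.005,0,0.001],[0,0,0],0],
  [[0.01,-0.001,0.002],[0,0,0],0],
  [[0.015,-0.002,0.002],[0,0,5],0],
  [[0.02,-0.003,0.002],[0,0,10],0],
  [[0.025,-0.003,0.002],[0,0,15],0],
  [[0.03,-0.003,0.002],[0,0,20],0],
  [[0.035,-0.002,0.002],[0,0,25],0],
  [[0.0395,-0.001,0.002],[0,0,30],0],
  [[0.044,0.0005,0.002],[0,0,35],0],
  [[0.049,0.0025,0.002],[0,0,40],0],
  [[0.053,0.005,0.002],[0,0,45],0],
  [[0.0575,0.0075,0.002],[0,0,50],0],
  [[0.0615,0.0105,0.002],[0,0,55],0],
  [[0.065,0.014,0.002],[0,0,60],0],
  [[0.0685,0.0175,0.002],[0,0,65],0],
  [[0.0715,0.0215,0.002],[0,0,70],0],
  [[0.0725,0.0235,0.002],[0,0,72.5],0],
  [[0.074,0.026,0.002],[0,0,75],0],
  [[0.074,0.026,0.002],[0,0,75],0],
])

```text
t: 10.98
position: [0.5781, -0.0007, 0.069]
orientation: [[0.985, 0.172, -0.0], [0.172, -0.985, -0.0], [-0.0, 0.0, -1.0]]
ft_force: [-2.6, -1.5, 1.9]
grip_width: 0.0
grasp_force: 1.3
```

Call:
move_arm([
  [[0.001,0,0],[0,0,1],0],
  [[0.002,0,0],[0,0,2],0],
  [[0.003,0,0],[0,0,3],0],
  [[0.004,0,0],[0,0,4],0],
  [[0.0045,0,0],[0,0,5],0],
  [[0.0045,0,0],[0,0,5],0],
])

```text
t: 11.48
position: [0.581, 0.0002, 0.0683]
orientation: [[0.996, 0.086, -0.004], [0.086, -0.996, 0.001], [-0.004, -0.001, -1.0]]
ft_force: [-10.1, 1.6, 5.7]
grip_width: 0.0002
grasp_force: 5.3
```

Call:
move_arm([
  [[0.001,0,0],[0,0,0],0],
  [[0.002,0,0],[0,0,0],0],
  [[0.002,0,0],[0,0,0],0],
])

```text
t: 11.73
position: [0.5812, 0.0002, 0.0683]
orientation: [[0.996, 0.087, -0.009], [0.087, -0.996, 0.001], [-0.009, -0.001, -1.0]]
ft_force: [-19.2, 1.0, 10.2]
grip_width: 0.0002
grasp_force: 9.4
```

That is solid contact at the stop. I'll back away, rise clear, and check.

Call:
move_arm([
  [[-0.006,0,0],[0,0,0],0],
  [[-0.014,0,0],[0,0,0],0],
  [[-0.016,0,0],[0,0,0],0],
  [[-0.016,0,-0.04],[0,0,0],0],
  [[-0.016,0,-0.08],[0,0,0],0],
  [[-0.016,0,-0.12],[0,0,0],0],
  [[-0.03,0.04,-0.14],[0,0,0],0],
  [[-0.03,0.08,-0.15],[0,0,0],0],
  [[-0.03,0.12,-0.15],[0,0,0],0],
  [[-0.03,0.16,-0.15],[0,0,0],0],
  [[-0.03,0.2,-0.15],[0,0,0],0],
  [[-0.03,0.24,-0.15],[0,0,0],0],
  [[-0.03,0.28,-0.15],[0,0,0],0],
  [[-0.03,0.28,-0.15],[0,0,0],0],
  [[-0.03,0.28,-0.15],[0,0,0],0],
])

```text
t: 12.98
position: [0.5786, -0.2843, 0.217]
orientation: [[0.997, 0.083, -0.001], [0.083, -0.997, 0.0], [-0.001, -0.0, -1.0]]
ft_force: [-0.4, 0.6, 0.1]
grip_width: -0.0004
grasp_force: 0.0
```

```bash
python3 meas.py t5
```

```text
top n 161 box frame: rect [ 0.0317 -0.0669] [0.0848 0.024 ] axis [0.02 1.  ] x 0.0171 0.0416 y -0.1097 -0.0239
block [-0.0004  0.0852]
scene n 89 box frame: rect [ 0.0342 -0.0647] [0.031  0.0901] axis [ 0.021 -1.   ] x 0.0219 0.0533 y -0.1105 -0.0184
block [0.007  0.0869]
```

View pics/t5.png

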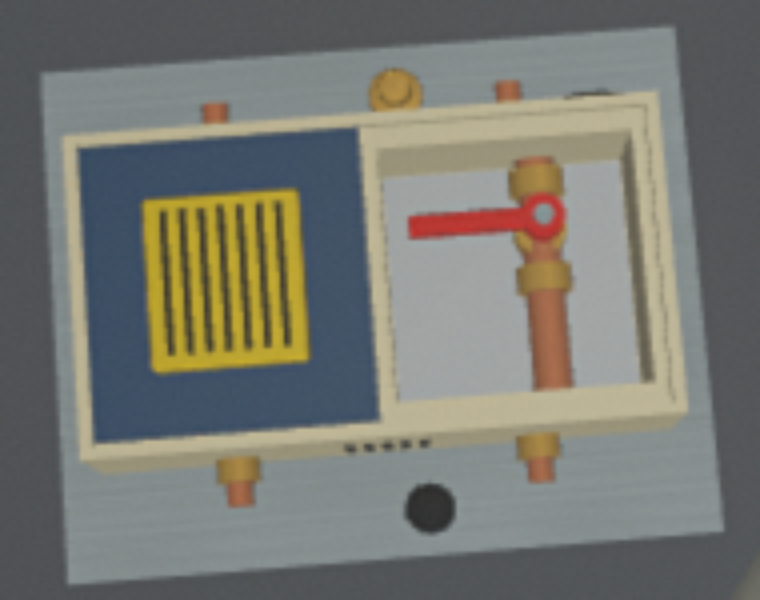

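The red handle lies along box +y within about 1° ((410,227) to (543,213) in the crop). The cover is at the far end, the cap and fitting haven't moved, and the hand is clear.

```bash
python3 -c "
from cell import *
print(sign_off())"
```

```text
the job is handed in; nothing more can be done
None
```

I handed the job in at about 13 s: the cover is slid to the far end stop and the red handle is turned clockwise, shut against its stop. The black handle was not touched, the cap and fitting are where they were, and the hand is clear.

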